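# Clamp the chopping board

### The job

Slide the wooden chopping board to the left, gently, until its short edge lies flush against the stop of the screw clamp, so that the edge is under the clamp's foot. Then turn the clamp's black knob clockwise until you feel the foot bite on the board (the resistance rises sharply) and from there give it one eighth of a turn more and no further, so that the board is held firmly but not crushed. Let go, with the board still flush and the things around it left standing where they are.

Things in the scene. Friction and masses are not known exactly. Their poses are not given: they have to be found in the camera images.
- clamp: Bare aluminium screw clamp fixed to the worktop at the board's left; its height varies by 2 mm between starts. Origin on the worktop at the middle of the foot of its stop face; +y points left, away from the board, x along the face. The stop is a bar 180 mm long, 30 mm high, face at y = 0. Behind it (y 12 to 48) a 40 mm wide column carries an arm out over the board; all of it ends 54 mm up.
- clamp_boss (a point): Centre of the top of the arm's round boss (38 mm), 54 mm up, at x 0, y -40 mm in the clamp's frame: the upright screw goes through here. The arm is 34 mm wide, ends at y -59 mm, underside 35 mm up. The screw carries the knob above and, about 60 mm under the knob's origin, a 44 mm rubber foot on a stiff preloaded spring. At the start the foot hangs 2.5 to 7.5 mm above the board's top level.
- knob: Black hand knob: a grip bar 56 mm long, 14 thick, 24 high on a hub (26 mm round, ends 20 mm under the origin). Origin: centre of the bar, on the screw axis, 84 to 90 mm above the worktop at the start; x along the bar, z up. Clockwise from above lowers knob and foot by 3 mm per rad. Free it takes about 0.02 N m; it stays where it is left.
- knob_top (a point): Centre of the bar's top face, 12 mm over the knob's origin. The foot bites after 0.8 to 2.5 rad, not known beforehand: feel for it. There the torque about the screw rises from about 0.02 N m to about 0.1 N m within some 0.2 rad, then only slowly, to some 0.12 to 0.2 N m an eighth of a turn later (it varies with friction, and may slacken when the hand stands still).
- board: Loose wooden chopping board, 215 mm (x) by 320 mm (y) by 22 mm thick, about 1 kg, lying flat; origin at the centre of its underside. At the start its left short edge (160 mm from the origin, +y) is 40 to 75 mm short of the stop and up to 0.08 rad askew. Home: that edge flat on the stop face, within 30 mm of the clamp's middle. It takes some 3 to 12 N to slide.
- salve_tin: Bystander: round low cream tin, 90 mm across, 32 mm high, left of the clamp.
- lemon: Bystander: lemon, 78 mm long, on the worktop to the right of the board.
- garlic: Bystander: garlic bulb, 60 mm, to the right of the board.
- espresso_cup: Bystander: dark cup, 65 mm across, 53 mm high, to the right of the board.
- tuna_tin: Bystander: round tin, 86 mm across, 40 mm high, right of the board at the back.

How it is judged:
On the way, in this order (a step that is already met when the one before it is completed fails the run):
1. the board's edge is flush on the stop (y of board in the frame of clamp above -0.163 m and angle between the y axis of board and the y axis of clamp, either way round below 0.03 rad), for 0.2 s.
2. the foot bites on the board (contact force between knob and board above 6 N), for 0.2 s.
At the end, for the whole second after the job is handed in: The board lies flat with its short edge on the stop (within 3 mm and 0.03 rad, within 30 mm of the clamp's middle), the foot presses on it with 13 to 21 N (about 0.35 to 1.2 rad past the bite; an eighth of a turn gives about 17 N), and board and knob are at rest (all of step 1 and x of board in the frame of clamp between -0.03 and 0.03 m and contact force between knob and board between 13 and 21 N and linear speed of board below 0.01 m/s and angular speed of knob below 0.05 rad/s); the robot touches nothing.
It fails at once if the screw presses the board with more than 24 N (overtightened) (contact force between knob and board above 24 N).
It fails at once if the board is rammed or pressed with more than 40 N by the fingers (contact force between the fingers and board above 40 N).
It fails at once if a bystander is moved more than 30 mm (distance of any of salve_tin, lemon, garlic, espresso_cup, tuna_tin from where it was at the start of the episode above 0.03 m).
It also fails if it takes over 72 s, if anything falls off the work surface, if the arm or the gripper's body presses on something with over 40 N, if the wrist force passes 120 N, or if a joint passes its speed limit or range.

### The arm

A 7-joint arm with a two-finger parallel gripper is mounted at the origin on a cart in front of the work surface, level with it; the furniture and walls round the work are solid. World frame = base frame: x ahead of the robot, y to its left, z up, the work surface at z = 0. Lengths are in m, angles in rad, forces in N, time in s.
With the tool pointing down it reaches from about 0.4 to 0.9 m from the base axis. Payload 5.5 kg.
Tool frame: the origin (TCP) lies midway between the tips of the shut fingers; the grasp point (between the pads) lies 19 mm behind it; z points along the fingers, y is the direction in which the jaws open and shut (so a half turn about z gives the same grasp; the last joint's range is limited). The gripper opens to 85 mm and grips with 20 to 120 N. Pads are 22 mm wide; open, the fingers measure 114 mm over their backs; the gripper's body (76 mm by 85 mm) begins 54 mm behind the grasp point. The pads swing forward as they close: fully open they stand 13 mm farther back than shut.
Start: joints at [1.587, 0.501, -0.427, 1.55, 0.221, 1.138, -0.21], TCP at [0.159, -0.63, 0.231] pointing down, gripper open.
Joint ranges: [-2.88, 2.88], [-0.31, 2.03], [-1.54, 1.56], [0.2, 2.42], [-1.41, 4.55], [0.19, 2.02], [-2.57, 2.57]. Speed limits (rad/s): [2.57, 2.57, 3.14, 3.14, 3.14, 3.14, 3.14].

### API

Orientations are given as [roll, pitch, yaw] about the fixed x, y, z axes, in that order (R = Rz(yaw) Ry(pitch) Rx(roll)).
In Python, from bench import sensors, imaging, hand_in gives the robot as it stands.
- The arm moves only by the tool step_arm, never from a script. Its arguments are lists of equal length, an entry for each row: "dp": the shift along the tool's x, y, z in mm, a list of three; "angular": the turn, a rotation vector about the tool's x, y, z in rad, a list of three; "fingers": the opening, from 0 (shut) to 1 (fully open). In form: {"dp": [[tx, ty, tz], ...], "angular": [[wx, wy, wz], ...], "fingers": [fingers, ...]}. A call has 1 to 12 rows; each row is the pose to reach, as a shift and turn from the pose commanded when the call began, along the tool's axes at that moment; what a row does not reach only later rows make up. A row lasts 1/10 s, in which the tool goes at most 50 mm and 8.59 degrees, less where a joint would pass 70% of its speed; a pose out of reach is approached as far as the arm can. A call with a gripper value outside its range is refused whole. The fingers move at their own pace and stop on an object; "force" is the grip in N (left out, the last holds). Time passes only in rows, so rows that repeat a pose let the fingers close. It gives the time, the measured TCP pose, the force and the opening at its end, in the units of the state.
- sensors.read_state(): the state, without advancing time (a new reading comes with each control period).
- imaging.grab_frame(name): name is "side" or "top" or "wrist"; returns (picture, depth): 384x512x3 uint8, red, green, blue; 384x512 float32, m along the optical axis (not along the pixel's ray), 0 where there is no reading.
- imaging.camera_info(name): a dict with "fx", "fy", "cx", "cy" (pixels), "rvec" (rotation vector, rad) and "tvec" (3), from world to camera coordinates, as OpenCV has them; the wrist camera has in their place "hand_eye" (4x4, takes a point from camera to tool coordinates, whose origin is the TCP and whose axes are the flange's). Camera axes: x right, y down, z forward; pixel columns grow to the right and rows downward; lengths in m; the calibration is good to about 2 mm. A picture is of the moment at which its call begins: read the wrist's pose just before it. camera_info takes no time and is no camera call.
- hand_in(): hands the job in, once; it reports no verdict.
The state is a dict: "time_s": time; "qpos": joint angles; "joint_vel": joint speeds; "joint_torque": joint torques, N m; "tool_pos": TCP position; "orientation": TCP orientation; "force": force on the tool from outside, world axes, zero at the start; "torque": the same for the moment, N m; "width": finger opening in m.
Only numpy, scipy, OpenCV 4.12 (cv2) and the standard library are available. Lean on these libraries where they do the work, as an engineer would, in place of code of your own. Each camera call takes 0.05 s, during which the arm holds its last target.

## Working session

There is one attempt and no reset: what is moved stays moved. The work goes in short steps, Python scripts to look and compute and a tool call to move; the robot and the scene stay as the last step left them, time stands still between calls to the robot, and variables do not carry over. Pictures are saved under pics/ and viewed, and the job is handed in when it is done.

Besides the shell and the picture viewer there is one more tool, called after "Request:" by a JSON object that holds its "api" and its "payload". step_arm: Moves the arm, as the interface text tells. Its arguments: {"type":"object","properties":{"dp":{"type":"array"},"angular":{"type":"array"},"fingers":{"type":"array"},"force":{"type":"number"}},"required":["dp","angular","fingers"]}

```bash
ls; mkdir -p pics; python3 - <<'E'
from bench import sensors, imaging
import cv2,numpy as np
s=sensors.read_state();print({k:np.round(v,3).tolist() for k,v in s.items()})
for n in ["top","side","wrist"]:
    p,d=imaging.grab_frame(n);cv2.imwrite(f"pics/{n}0.png",p[:,:,::-1]);np.save(f"pics/{n}0.npy",d);print(n,imaging.camera_info(n))
E
```

```text
pics
{'time_s': 0.0, 'qpos': [1.587, 0.502, -0.427, 1.551, 0.221, 1.138, -0.21], 'joint_vel': [0.001, 0.002, -0.001, 0.0, 0.001, -0.002, -0.001], 'joint_torque': [-0.0, -56.953, -5.816, -28.095, 0.011, 0.012, -0.0], 'tool_pos': [0.159, -0.63, 0.23], 'orientation': [-3.14, -0.0, 0.247], 'force': [0.105, 0.462, -0.14], 'torque': [-0.086, 0.037, 0.027], 'width': 0.085}
top {'fx': 358.4600022410689, 'fy': 358.4600022410689, 'cx': 253.04720255802508, 'cy': 196.21726560675523, 'rvec': array([ 2.13128123, -2.12660635,  0.16034043]), 'tvec': array([0.06212601, 0.5767932 , 1.14662275])}
side {'fx': 350.4616857531156, 'fy': 350.4616857531156, 'cx': 253.52148659886066, 'cy': 187.69073723437836, 'rvec': array([ 2.58129392, -0.38617656,  0.11712269]), 'tvec': array([-0.51415512,  0.22836535,  1.25528479])}
wrist {'fx': 317.8874665593397, 'fy': 317.8874665593397, 'cx': 258.3485245405696, 'cy': 186.9222371197598, 'hand_eye': array([[-6.58451017e-04, -9.59007564e-01, -2.83379708e-01,
         7.16370963e-02],
       [ 9.99999643e-01, -4.81233803e-04, -6.94982452e-04,
        -6.60022468e-05],
       [ 5.30121533e-04, -2.83380065e-01,  9.59007538e-01,
        -1.42964504e-01],
       [ 0.00000000e+00,  0.00000000e+00,  0.00000000e+00,
         1.00000000e+00]])}
```

View pics/top0.png

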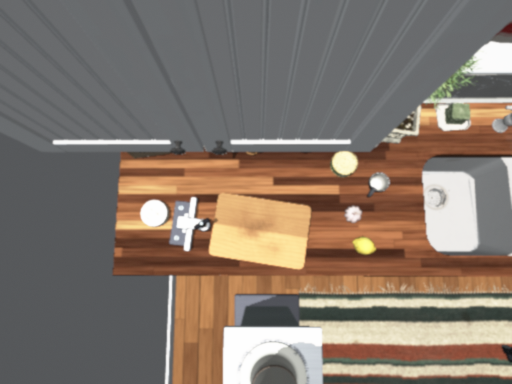

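View pics/side0.png

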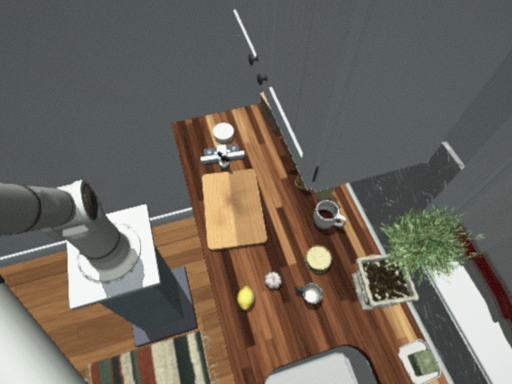

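The top view shows the board at cols 209–311, rows 193–270. The clamp is at about (188,224) with the knob at about (204,224), and the bystanders sit to the left and right of them. Next I'll enlarge it and unproject with depth.

```bash
cat > h.py <<'E'
import numpy as np,cv2
from scipy.spatial.transform import Rotation as R
from bench import sensors,imaging
def cloud(n,d,s=None):
    c=imaging.camera_info(n);v,u=np.mgrid[:384,:512]
    P=np.stack([(u-c['cx'])/c['fx']*d,(v-c['cy'])/c['fy']*d,d],-1)
    if n=='wrist':
        T=c['hand_eye'];P=P@T[:3,:3].T+T[:3,3]
        return P@R.from_euler('xyz',s['orientation']).as_matrix().T+s['tool_pos']
    return (P-c['tvec'])@R.from_rotvec(c['rvec']).as_matrix()
def snap(n,tag):
    s=sensors.read_state();p,d=imaging.grab_frame(n)
    cv2.imwrite(f"pics/{n}{tag}.png",p[:,:,::-1]);np.save(f"pics/{n}{tag}.npy",d)
    W=cloud(n,d,s);W[d==0]=np.nan;return p,d,W,s
def proj(n,X):
    c=imaging.camera_info(n);K=np.array([[c['fx'],0,c['cx']],[0,c['fy'],c['cy']],[0,0,1]])
    return cv2.projectPoints(np.float64(X).reshape(-1,3),c['rvec'],c['tvec'],K,None)[0][:,0]
E
python3 - <<'E'
from h import *
for n in['top','side']:
    d=np.load(f'pics/{n}0.npy');W=cloud(n,d);p=cv2.imread(f'pics/{n}0.png')
    print(n,proj(n,[[0,0,0],[.159,-.63,.23]]).round())
    np.save(f'pics/{n}W.npy',W)
    r=(slice(175,290),slice(105,345)) if n=='top' else (slice(100,330),slice(165,345))
    cv2.imwrite(f'pics/{n}z.png',cv2.resize(p[r],None,fx=3 if n=='top' else 2.5,fy=3 if n=='top' else 2.5,interpolation=cv2.INTER_CUBIC))
    hsv=cv2.cvtColor(p,cv2.COLOR_BGR2HSV)
    if n=='top':
        for v,u in[(230,260),(210,260),(213,154),(224,188),(224,204),(245,364),(214,353),(183,379),(163,344),(260,180),(225,180),(205,192),(245,187)]: print(u,v,W[v,u].round(3),hsv[v,u])
    m=(abs(W[...,2]-.022)<.008)&(W[...,0]>.2)&(W[...,0]<.9)&(W[...,1]<.5)&(W[...,1]>-.4)
    k,l,st,ce=cv2.connectedComponentsWithStats(m.astype(np.uint8));i=1+st[1:,4].argmax();mm=l==i
    pts=W[mm][:,:2].astype(np.float32);rc=cv2.minAreaRect(pts);print(rc,cv2.boxPoints(rc).round(4).tolist(),np.median(W[mm][:,2]),mm.sum())
E
```

```text
top [[272. 377.]
 [517. 343.]]
260 230 [0.467 0.04  0.017] [ 15 125 220]
260 210 [0.534 0.04  0.02 ] [ 16 120 230]
154 213 [0.521 0.396 0.036] [  0   0 254]
188 224 [0.483 0.277 0.049] [  0   0 254]
204 224 [0.479 0.218 0.096] [150   6  43]
364 245 [ 0.416 -0.296  0.054] [ 30 100 254]
353 214 [ 0.518 -0.266  0.049] [  5  27 219]
379 183 [ 0.63  -0.371  0.006] [ 30   1 253]
344 163 [ 0.694 -0.247  0.033] [ 27  45 252]
180 260 [ 0.366  0.311 -0.004] [  8 149  91]
180 225 [0.48  0.304 0.049] [  0   0 254]
192 205 [0.55  0.27  0.029] [  0   0 254]
187 245 [0.415 0.282 0.03 ] [  0   0 254]
((0.4660603106021881, 0.03873264789581299), (0.32012709975242615, 0.21524347364902496), 81.15493774414062) [[0.335099995136261, -0.10289999842643738], [0.5478000044822693, -0.13600000739097595], [0.597000002861023, 0.18029999732971191], [0.38429999351501465, 0.2134000062942505]] 0.020192808853406866 6023
side [[110. 251.]
 [175. 454.]]
((0.466641366481781, 0.03975318372249603), (0.3220171332359314, 0.2151445746421814), 81.0433120727539) [[0.3352999985218048, -0.10249999910593033], [0.5478000044822693, -0.13600000739097595], [0.5979999899864197, 0.18209999799728394], [0.3853999972343445, 0.21549999713897705]] 0.019772694854857272 4182
```

```bash
python3 - <<'E'
from h import *
d=np.load('pics/topW.npy');
# heights map of clamp area
W=d
for v in range(196,256,3): print(v,' '.join('%4d'%(1000*z) for z in W[v,166:216:2,2]))
print(W[224,166:216:4,1].round(3), W[196:256:6,190,0].round(3))
E
```

```text
196    3    2    0   -3    0   -1    2   -1   -3   -2    1   -1    0    0    4    3   -4    2   -1   -1    0    4    0    3    0
199    6    0   -1   -2   -5   -4    0   -5    0   -2    0    1    2   29   27   25    0    0   -1   -2    0   -1    0   -1    3
202    0    2    0    0    1    8    7    6    9    3    5    2    0   27   31   25    0   -2    1    0    3   -1    2   -1   -1
205   -1   -2    2    4   -1    6   10    9    5    9    6    9    6   28   25   20    0    0    0   -2   -3   -1    0    0   -3
208   30    4    0    0   -2    6    8   13    8    7    8    2   28   27   29   12    4   -5    1    0    3    0    0    1   -4
211   30   18    0    0    4    5    7    6    8   10    7    8   25   26   26    0    0   -2   -2    0    2    1    0    0    4
214   30   17    0   -1    9   10    6    9    6    7   39   33   29   26   29    1    1   -3   -1    7    0    0    4    0    2
217   28    9   -1   -2    7    1    7   48   51   46   51   49   24   29   20    3   -4    0    0   -5   -4    1    0   -3   -1
220   15   -3   -1    0    5    9   52   54   46   49   49   50   46
[... 922 characters left out ...]
0   -1   -1    3    3    0    3   21   20
244    0    0    0   10    7    5    7    6    6   10   27   24   27    2   -2    0    0   -2    4    0    0    0   20   20   18
247   -4    0   -2   -1    2   -1   -1    2    1   -1   30   31   17   -4    0    1    0    1   -1   -1   -3    1   20   19   21
250   -1    0   -1    0    2   -3    1    0    3   -1   30   30   11   -1    1    0   -1    5    0    0   -2   -5   18   23   19
253   -1   -2   -6   -2    1    0    0   -3   -2    4   -3   -4    0    0    1   -2   -1    0    1    1   -2   -6   22   18   23
[0.362 0.349 0.333 0.31  0.297 0.285 0.271 0.256 0.236 0.223 0.214 0.207
 0.195] [0.585 0.564 0.539 0.519 0.497 0.477 0.458 0.439 0.419 0.399]
```

View pics/topz.png

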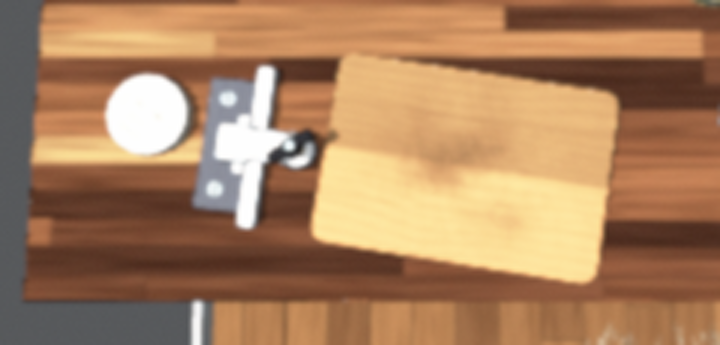

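View pics/sidez.png

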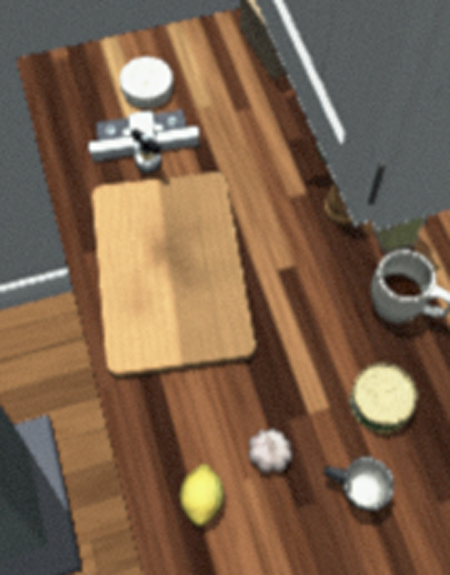

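View pics/wrist0.png

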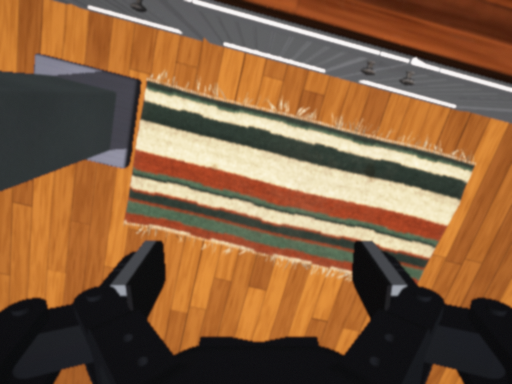

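The top view shows the bar of the stop running from about (193,198) to (186,251). The knob bar is diagonal at about (202,224), and the board is slightly skewed. Next I'll fit the clamp frame and the knob.

```bash
python3 - <<'E'
from h import *
for n in['top','side']:
    W=np.load(f'pics/{n}W.npy');X=W.reshape(-1,3)
    b=(X[:,2]>.022)&(X[:,2]<.04)&(X[:,0]>.36)&(X[:,0]<.62)&(X[:,1]>.225)&(X[:,1]<.31)
    P=X[b]; rc=cv2.minAreaRect(P[:,:2].astype(np.float32));print(n,b.sum(),rc)
    # robust: centreline by PCA excl. middle
    a=P[abs(P[:,0]-.475)>.03]
    for _ in range(4):
        c=np.polyfit(a[:,0],a[:,1],1);r=a[:,1]-np.polyval(c,a[:,0]);a=a[abs(r)<.012]
    print('line',c,'res pct',np.percentile(r,[2,98]),'x',a[:,0].min(),a[:,0].max(),np.median(a[:,2]))
    k=(X[:,2]>.082)&(X[:,2]<.13)&(X[:,0]>.4)&(X[:,0]<.56)&(X[:,1]>.15)&(X[:,1]<.3)
    print('knob',k.sum(),cv2.minAreaRect(X[k][:,:2].astype(np.float32)),X[k].mean(0),np.median(X[k][:,2]))
    k=(X[:,2]>.043)&(X[:,2]<.062)&(X[:,0]>.4)&(X[:,0]<.56)&(X[:,1]>.15)&(X[:,1]<.34)
    print('arm',k.sum(),cv2.minAreaRect(X[k][:,:2].astype(np.float32)),X[k].mean(0),np.median(X[k][:,2]))
E
```

```text
top 265 ((0.48753854632377625, 0.26328301429748535), (0.17472326755523682, 0.0706847757101059), 4.096734046936035)
line [-0.10833951  0.32667252] res pct [-0.00851667  0.00955511] x 0.39895218276376154 0.5745034663897853 0.02809084831183556
knob 85 ((0.4814748167991638, 0.2256615161895752), (0.01387852244079113, 0.054772209376096725), 32.142635345458984) [0.48068582 0.22525613 0.09673269] 0.09726573390613852
arm 262 ((0.48452651500701904, 0.26041170954704285), (0.10574638843536377, 0.03994015231728554), 82.40681457519531) [0.48637838 0.27175333 0.05022047] 0.050041412507541974
side 167 ((0.4850047826766968, 0.2585960328578949), (0.07289782911539078, 0.17543920874595642), 81.60051727294922)
line [-0.11602881  0.32968894] res pct [-0.00908464  0.01165443] x 0.39915454796123906 0.5751959529166115 0.02779731562011777
knob 61 ((0.48235562443733215, 0.225017711520195), (0.013718041591346264, 0.054904092103242874), 35.394752502441406) [0.48151244 0.22333372 0.09411117] 0.09539011388054698
arm 120 ((0.4869762361049652, 0.2599722445011139), (0.10522545129060745, 0.039152540266513824), 84.92656707763672) [0.48665166 0.26545537 0.05014633] 0.0501312795309907
```

Request:
{"api": "step_arm", "payload": {"dp": [[393,-390,30],[393,-390,30],[393,-390,30],[393,-390,30],[393,-390,30],[393,-390,30],[393,-390,30],[393,-390,30],[393,-390,30],[393,-390,30],[393,-390,30],[393,-390,30]], "angular": [[0,0,-1.212],[0,0,-1.212],[0,0,-1.212],[0,0,-1.212],[0,0,-1.212],[0,0,-1.212],[0,0,-1.212],[0,0,-1.212],[0,0,-1.212],[0,0,-1.212],[0,0,-1.212],[0,0,-1.212]], "fingers": [1,1,1,1,1,1,1,1,1,1,1,1]}}

```text
time_s: 1.35
tool_pos: [0.4477, -0.149, 0.2018]
orientation: [3.139, -0.003, 1.469]
force: [0.8, 1.8, -1.0]
width: 0.0855
```

```bash
cat >st.py <<'E'
from h import *
s=sensors.read_state();print({k:np.round(v,4).tolist() for k,v in s.items() if k not in('joint_vel','joint_torque')})
E
python3 st.py
```

```text
{'time_s': 1.35, 'qpos': [1.0625, 0.301, -0.9179, 2.0043, 0.2863, 0.9681, -0.0992], 'tool_pos': [0.4477, -0.149, 0.2018], 'orientation': [3.1391, -0.0028, 1.4695], 'force': [0.8181, 1.8329, -1.0057], 'torque': [-0.0708, -0.0087, 0.0043], 'width': 0.0855}
```

```bash
python3 - <<'E'
from h import *
for i in range(2): p,d,W,s=snap('wrist','1')
print(s['tool_pos'],s['orientation'],s['force'])
m=(abs(W[...,2]-.022)<.006)&(W[...,0]>.25);m=cv2.morphologyEx(m.astype(np.uint8),cv2.MORPH_OPEN,np.ones((5,5)))
k,l,st,ce=cv2.connectedComponentsWithStats(m);i=1+st[1:,4].argmax();mm=l==i
rc=cv2.minAreaRect(W[mm][:,:2].astype(np.float32));print(cv2.boxPoints(rc).round(4).tolist(),np.nanmedian(W[mm][:,2]))
E
```

```text
[ 0.44648743 -0.15145656  0.20153236] [ 3.14045677e+00 -1.60309249e-03  1.46717689e+00] [-0.49760231  0.27784882  0.77006329]
[[0.33480000495910645, -0.10119999945163727], [0.5473999977111816, -0.13369999825954437], [0.5663999915122986, -0.010200000368058681], [0.3537999987602234, 0.02239999920129776]] 0.021138336628462734
```

View pics/wrist1.png

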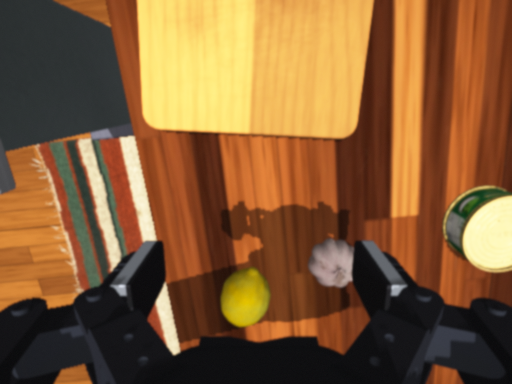

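The wrist view confirms the board's right edge from (145,125) to (355,135) px, with the lemon and garlic clear behind it. Descending now.

Request:
{"api": "step_arm", "payload": {"dp": [[0,0,40],[0,0,80],[0,0,120],[0,0,150],[0,0,175],[0,0,190],[0,0,198],[0,0,203],[0,0,203]], "angular": [[0,0,0],[0,0,0],[0,0,0],[0,0,0],[0,0,0],[0,0,0],[0,0,0],[0,0,0],[0,0,0]], "fingers": [1,1,1,1,1,1,1,1,1]}}

```text
time_s: 2.35
tool_pos: [0.4443, -0.157, -0.0018]
orientation: [-3.141, 0.0, 1.457]
force: [0.5, 0.4, -0.4]
width: 0.0854
```

```bash
python3 st.py
```

```text
{'time_s': 2.35, 'qpos': [0.8028, 0.6378, -0.6263, 2.121, 0.6793, 0.5898, -0.4281], 'tool_pos': [0.4443, -0.157, -0.0018], 'orientation': [-3.1413, 0.0004, 1.4575], 'force': [0.4942, 0.4244, -0.3991], 'torque': [-0.0374, -0.0331, -0.0215], 'width': 0.0854}
```

Request:
{"api": "step_arm", "payload": {"dp": [[8,0,0],[14,0,0],[18,0,0],[21,0,0],[24,0,0],[27,0,0],[30,0,0],[33,0,0],[36,0,0],[39,0,0],[42,0,0],[45,0,0]], "angular": [[0,0,0],[0,0,0],[0,0,0],[0,0,0],[0,0,0],[0,0,0],[0,0,0],[0,0,0],[0,0,0],[0,0,0],[0,0,0],[0,0,0]], "fingers": [1,1,1,1,1,1,1,1,1,1,1,1]}}

```text
time_s: 3.55
tool_pos: [0.4501, -0.1136, -0.0014]
orientation: [3.141, 0.003, 1.456]
force: [1.7, -4.9, 1.3]
width: 0.0852
```

```bash
cat > bd.py <<'E'
import sys
from h import *
O=np.array([.4863,.2652]);ex=np.array([.9938,-.111]);ey=np.array([.111,.9938])
for n in['top','side']:
    p,d,W,s=snap(n,sys.argv[1])
    m=(abs(W[...,2]-.022)<.006)&(W[...,0]>.3)&(W[...,0]<.65)&(W[...,1]<.27)&(W[...,1]>-.2)
    hsv=cv2.cvtColor(p,cv2.COLOR_RGB2HSV);m&=(hsv[...,0]<25)&(hsv[...,1]>60)&(hsv[...,2]>150)
    m=cv2.morphologyEx(m.astype(np.uint8),cv2.MORPH_OPEN,np.ones((3,3)))
    k,l,st,ce=cv2.connectedComponentsWithStats(m);mm=l==1+st[1:,4].argmax()
    P=W[mm][:,:2]; rc=cv2.minAreaRect(P.astype(np.float32));C=cv2.boxPoints(rc)-O
    C=np.c_[C@ex,C@ey];C=C[np.argsort(C[:,1])]
    a=[np.arctan2(*(q[1]-q[0])[::-1]) if q[1][0]>q[0][0] else np.arctan2(*(q[0]-q[1])[::-1]) for q in (C[:2],C[2:])]
    print(n,'size',np.round(rc[1],4),'centre in clamp',C.mean(0).round(4),'yaw rel',np.round(a,4),C.round(4).tolist())
s=sensors.read_state();print(s['time_s'],s['tool_pos'].round(4) if hasattr(s['tool_pos'],'round') else s['tool_pos'],np.round(s['force'],2),np.round(s['torque'],3))
E
python3 bd.py 2
```

```text
top size [0.3202 0.2148] centre in clamp [ 0.0015 -0.2104] yaw rel [-0.0187 -0.0187] [[0.1059, -0.3725], [-0.1089, -0.3685], [0.1119, -0.0523], [-0.1029, -0.0483]]
side size [0.1402 0.0781] centre in clamp [-0.0718 -0.2984] yaw rel [-0.1103 -0.1103] [[-0.0407, -0.3723], [-0.1184, -0.3637], [-0.0253, -0.233], [-0.1029, -0.2244]]
3.65 [ 0.4502 -0.1128 -0.0014] [ 0.06 -4.25  0.34] [-0.909 -0.186 -0.193]
```

Request:
{"api": "step_arm", "payload": {"dp": [[3,0,0],[6,0,0],[10,0,0],[14,0,0],[18,0,0],[22,0,0],[26,0,0],[30,0,0],[33,0,0],[36,0,0],[39,0,0],[41,0,0]], "angular": [[0,0,0],[0,0,0],[0,0,0],[0,0,0],[0,0,0],[0,0,0],[0,0,0],[0,0,0],[0,0,0],[0,0,0],[0,0,0],[0,0,0]], "fingers": [1,1,1,1,1,1,1,1,1,1,1,1]}}

```text
time_s: 4.85
tool_pos: [0.454, -0.0726, -0.0015]
orientation: [-3.141, 0.003, 1.458]
force: [-0.8, -8.0, 4.0]
width: 0.0854
```

```bash
python3 bd.py 3
```

```text
top size [0.32   0.2148] centre in clamp [-0.0019 -0.1699] yaw rel [-0.0015 -0.0015] [[0.1053, -0.33], [-0.1095, -0.3297], [0.1058, -0.0101], [-0.109, -0.0097]]
side size [0.1666 0.0787] centre in clamp [-0.0695 -0.2454] yaw rel [-0.0125 -0.0125] [[-0.0312, -0.3292], [-0.1099, -0.3282], [-0.0291, -0.1626], [-0.1079, -0.1616]]
4.95 [ 0.454  -0.0723 -0.0015] [-0.66 -5.6   3.45] [-1.066  0.095 -0.039]
```

Request:
{"api": "step_arm", "payload": {"dp": [[1,0,0],[2,0,0],[3,0,0],[4,0,0],[5,0,0],[6,0,0],[7,0,0]], "angular": [[0,0,0],[0,0,0],[0,0,0],[0,0,0],[0,0,0],[0,0,0],[0,0,0]], "fingers": [1,1,1,1,1,1,1]}}

```text
time_s: 5.65
tool_pos: [0.4547, -0.0661, -0.0015]
orientation: [-3.141, 0.003, 1.457]
force: [-1.8, -7.2, 4.0]
width: 0.0853
```

Request:
{"api": "step_arm", "payload": {"dp": [[0.7,0,0],[1.4,0,0]], "angular": [[0,0,0],[0,0,0]], "fingers": [1,1]}}

```text
time_s: 5.85
tool_pos: [0.4548, -0.0647, -0.0016]
orientation: [-3.141, 0.003, 1.457]
force: [-1.1, -7.5, 4.7]
width: 0.0855
```

Request:
{"api": "step_arm", "payload": {"dp": [[0.7,0,0],[1.4,0,0]], "angular": [[0,0,0],[0,0,0]], "fingers": [1,1]}}

```text
time_s: 6.05
tool_pos: [0.455, -0.0633, -0.0016]
orientation: [-3.141, 0.003, 1.457]
force: [-0.6, -6.4, 3.8]
width: 0.0854
```

Request:
{"api": "step_arm", "payload": {"dp": [[0.5,0,0],[1,0,0]], "angular": [[0,0,0],[0,0,0]], "fingers": [1,1]}}

```text
time_s: 6.25
tool_pos: [0.455, -0.0626, -0.0015]
orientation: [-3.141, 0.004, 1.457]
force: [-1.2, -9.4, 3.5]
width: 0.0851
```

Request:
{"api": "step_arm", "payload": {"dp": [[0.5,0,0],[1,0,0]], "angular": [[0,0,0],[0,0,0]], "fingers": [1,1]}}

```text
time_s: 6.45
tool_pos: [0.455, -0.0626, -0.0015]
orientation: [-3.141, 0.005, 1.457]
force: [-1.2, -11.4, 4.1]
width: 0.0851
```

Request:
{"api": "step_arm", "payload": {"dp": [[0.5,0,0],[1,0,0]], "angular": [[0,0,0],[0,0,0]], "fingers": [1,1]}}

```text
time_s: 6.65
tool_pos: [0.455, -0.0626, -0.0015]
orientation: [-3.14, 0.006, 1.456]
force: [-1.2, -13.2, 5.2]
width: 0.0852
```

Request:
{"api": "step_arm", "payload": {"dp": [[1,0,0],[2,0,0],[2,0,0]], "angular": [[0,0,0],[0,0,0],[0,0,0]], "fingers": [1,1,1]}}

```text
time_s: 6.95
tool_pos: [0.455, -0.0626, -0.0016]
orientation: [-3.14, 0.009, 1.456]
force: [-1.1, -16.6, 4.9]
width: 0.0855
```

```bash
python3 bd.py 4; python3 -c "
import cv2
for n,r in(('top',(slice(175,290),slice(105,345))),('side',(slice(100,330),slice(165,345)))):
    cv2.imwrite(f'pics/{n}4z.png',cv2.resize(cv2.imread(f'pics/{n}4.png')[r],None,fx=2.6,fy=2.6,interpolation=2))"
```

```text
top size [0.3203 0.215 ] centre in clamp [-0.0017 -0.1589] yaw rel [-0.0015 -0.0015] [[0.1056, -0.3192], [-0.1094, -0.3189], [0.106, 0.001], [-0.1089, 0.0014]]
side size [0.1761 0.0777] centre in clamp [-0.0697 -0.2307] yaw rel [-0.0044 -0.0044] [[-0.0312, -0.3189], [-0.1089, -0.3185], [-0.0305, -0.1428], [-0.1081, -0.1425]]
7.05 [ 0.455  -0.0626 -0.0016] [ -0.97 -17.58   4.96] [-3.444  0.21   0.519]
```

View pics/top4z.png

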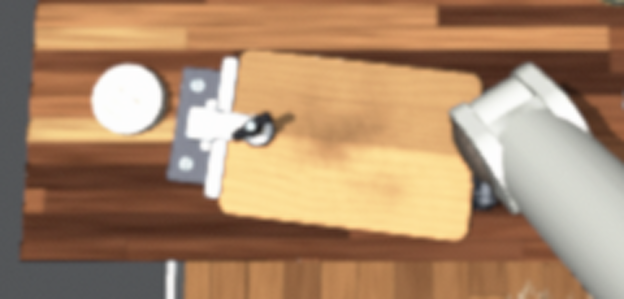

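View pics/side4z.png

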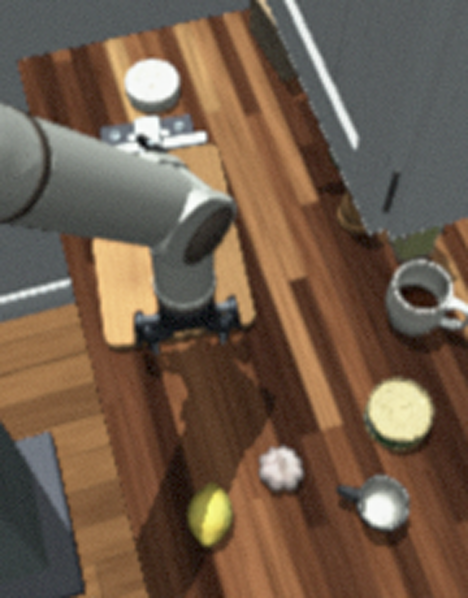

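Request:
{"api": "step_arm", "payload": {"dp": [[-4,0,0],[-8,0,0],[-20,0,0],[-36,0,0],[-36,0,-10],[-36,0,-50],[-36,0,-100],[-36,0,-150],[-36,0,-200],[-36,0,-220],[-36,0,-220]], "angular": [[0,0,0],[0,0,0],[0,0,0],[0,0,0],[0,0,0],[0,0,0],[0,0,0],[0,0,0],[0,0,0],[0,0,0],[0,0,0]], "fingers": [1,1,1,1,1,1,1,1,1,1,1]}}

```text
time_s: 8.15
tool_pos: [0.4542, -0.0911, 0.222]
orientation: [3.135, 0.002, 1.46]
force: [0.1, 0.5, 0.1]
width: 0.0855
```

```bash
python3 st.py
```

```text
{'time_s': 8.15, 'qpos': [0.9891, 0.2517, -0.9597, 2.0048, 0.2483, 0.9979, -0.2016], 'tool_pos': [0.4542, -0.0911, 0.222], 'orientation': [3.1349, 0.0022, 1.4599], 'force': [0.0859, 0.4624, 0.1125], 'torque': [0.0514, -0.019, 0.0087], 'width': 0.0855}
```

Request:
{"api": "step_arm", "payload": {"dp": [[318,-8,20],[318,-8,20],[318,-8,20],[318,-8,20],[318,-8,20],[318,-8,20],[318,-8,20],[318,-8,20],[318,-8,20],[318,-8,20]], "angular": [[0,0,-0.69],[0,0,-0.69],[0,0,-0.69],[0,0,-0.69],[0,0,-0.69],[0,0,-0.69],[0,0,-0.69],[0,0,-0.69],[0,0,-0.69],[0,0,-0.69]], "fingers": [1,1,1,1,1,1,0.6,0.6,0.6,0.6]}}

```text
time_s: 9.15
tool_pos: [0.4792, 0.2235, 0.1976]
orientation: [-3.14, 0.001, 2.147]
force: [0.3, -0.0, 0.5]
width: 0.0511
```

```bash
python3 - <<'E'
from h import *
p,d,W,s=snap('wrist','5')
print({k:np.round(s[k],4).tolist() for k in('time_s','qpos','tool_pos','orientation')})
m=(W[...,2]>.085)&(W[...,2]<.115)&(abs(W[...,0]-.482)<.06)&(abs(W[...,1]-.225)<.06)
m=cv2.morphologyEx(m.astype(np.uint8),cv2.MORPH_OPEN,np.ones((3,3)))
k,l,st,ce=cv2.connectedComponentsWithStats(m);mm=l==1+st[1:,4].argmax()
P=W[mm];print(mm.sum(),st[1:].tolist(),cv2.minAreaRect(P[:,:2].astype(np.float32)),P.mean(0),np.percentile(P[:,2],[5,50,95]))
b=(abs(W[...,2]-.052)<.007)&(abs(W[...,0]-.482)<.1)&(abs(W[...,1]-.25)<.1);print('arm z',np.median(W[b][:,2]),b.sum())
E
```

```text
{'time_s': 9.15, 'qpos': [0.3374, 0.4979, -1.0551, 1.8737, 0.4956, 1.0642, -0.3412], 'tool_pos': [0.4792, 0.2235, 0.1976], 'orientation': [-3.1398, 0.0005, 2.1474]}
1134 [[255, 147, 18, 69, 1134]] ((0.48034146428108215, 0.22842015326023102), (0.013514635153114796, 0.05460615083575249), 33.485267639160156) [0.47952989 0.23001531 0.09847315] [0.0951788  0.09887584 0.10085202]
arm z 0.05119912615359498 3599
```

View pics/wrist5.png

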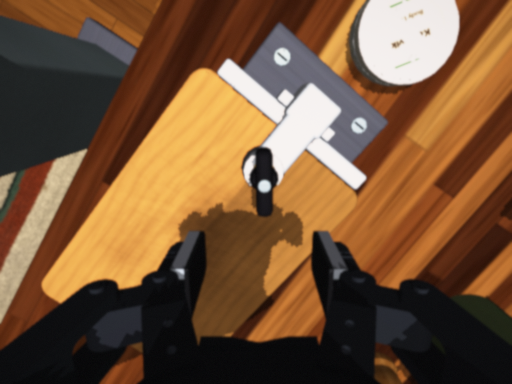

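The wrist view shows the knob bar near vertical at (264,182) px between the jaws, and the board edge flush along the stop. One settled reading, then down.

```bash
cat > kn.py <<'E'
import sys
from h import *
p,d,W,s=snap('wrist',sys.argv[1])
m=(W[...,2]>.07+.01)&(W[...,2]<.115)&(abs(W[...,0]-.482)<.05)&(abs(W[...,1]-.225)<.05)
m=cv2.morphologyEx(m.astype(np.uint8),cv2.MORPH_OPEN,np.ones((3,3)))
k,l,st,ce=cv2.connectedComponentsWithStats(m);mm=l==1+st[1:,4].argmax();P=W[mm]
rc=cv2.minAreaRect(P[:,:2].astype(np.float32));print(st[1:].tolist(),rc,np.percentile(P[:,2],[50,95]))
print({k:np.round(s[k],4).tolist() for k in('time_s','qpos','tool_pos','orientation','force','torque')})
t=R.from_euler('xyz',s['orientation']).inv().apply(np.r_[.4815 if 0 else rc[0][0],rc[0][1],s['tool_pos'][2]]-s['tool_pos']);print('knob in tool mm',t*1000)
E
python3 kn.py 6
```

```text
[[252, 146, 24, 70, 1249]] ((0.48056328296661377, 0.22857771813869476), (0.019560879096388817, 0.05459865182638168), 33.87997817993164) [0.09867204 0.10091012]
{'time_s': 9.2, 'qpos': [0.3381, 0.4975, -1.0552, 1.8735, 0.4955, 1.0641, -0.3413], 'tool_pos': [0.4795, 0.2233, 0.1978], 'orientation': [-3.1403, 0.0007, 2.1466], 'force': [-0.2594, -0.9609, 0.8966], 'torque': [-0.0416, -0.002, -0.0235]}
knob in tool mm [ 3.82737854  3.78756605 -0.00754787]
```

Request:
{"api": "step_arm", "payload": {"dp": [[2.5,3.3,40],[2.5,3.3,70],[2.5,3.3,90],[2.5,3.3,102],[2.5,3.3,110],[2.5,3.3,115],[2.5,3.3,119],[2.5,3.3,119]], "angular": [[0,0,-0.01],[0,0,-0.01],[0,0,-0.01],[0,0,-0.01],[0,0,-0.01],[0,0,-0.01],[0,0,-0.01],[0,0,-0.01]], "fingers": [0.5,0.5,0.5,0.5,0.5,0.5,0.5,0.5]}}

```text
time_s: 10.05
tool_pos: [0.4811, 0.2291, 0.0795]
orientation: [3.141, 0.0, 2.159]
force: [-0.3, 0.3, -0.6]
width: 0.0425
```

```bash
python3 kn.py 7
```

```text
[[237, 195, 42, 123, 3842], [171, 229, 45, 69, 1384], [302, 229, 45, 73, 1394]] ((0.4805587828159332, 0.22840949892997742), (0.02029258757829666, 0.05533955246210098), 34.5693244934082) [0.09874611 0.10077963]
{'time_s': 10.05, 'qpos': [0.2048, 0.6574, -0.9055, 1.9487, 0.6789, 0.8725, -0.4755], 'tool_pos': [0.4811, 0.2291, 0.0795], 'orientation': [3.1411, 0.0002, 2.1586], 'force': [-0.2605, 0.3016, -0.5858], 'torque': [-0.0103, 0.0116, 0.0183]}
knob in tool mm [-2.70151301e-01 -8.17611932e-01 -3.04351698e-04]
```

View pics/wrist7.png

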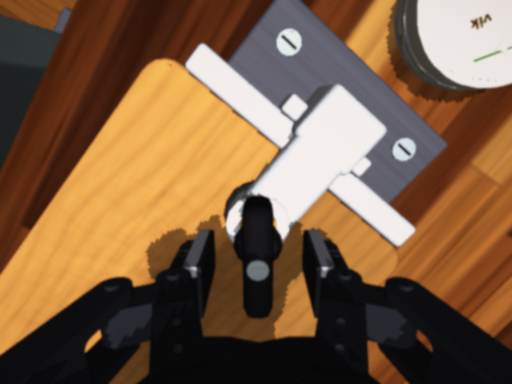

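Request:
{"api": "step_arm", "payload": {"dp": [[0,0,1],[0,0,2],[0,0,2],[0,0,2],[0,0,2],[0,0,2]], "angular": [[0,0,0],[0,0,0],[0,0,0],[0,0,0],[0,0,0],[0,0,0]], "fingers": [0.5,0.3,0.2,0.1,0.0,0.0], "force": 40}}

```text
time_s: 10.7
tool_pos: [0.4808, 0.229, 0.0774]
orientation: [-3.141, 0.0, 2.159]
force: [-1.8, -1.2, 3.2]
width: 0.019
```

```bash
python3 st.py
```

```text
{'time_s': 10.7, 'qpos': [0.2025, 0.6602, -0.9028, 1.9498, 0.682, 0.8697, -0.4779], 'tool_pos': [0.4808, 0.229, 0.0774], 'orientation': [-3.1415, 0.0002, 2.1588], 'force': [-1.7809, -1.1596, 3.2373], 'torque': [-0.2714, 0.2536, -0.0145], 'width': 0.019}
```

Request:
{"api": "step_arm", "payload": {"dp": [[0,0,0],[0,0,0],[0,0,0]], "angular": [[0,0,0],[0,0,0],[0,0,0]], "fingers": [0.0,0.0,0.0], "force": 40}}

```text
time_s: 11.0
tool_pos: [0.4808, 0.229, 0.0774]
orientation: [-3.142, 0.0, 2.159]
force: [-0.9, -2.2, 4.5]
width: 0.0191
```

```bash
python3 st.py
```

```text
{'time_s': 11.0, 'qpos': [0.2025, 0.6603, -0.9027, 1.9498, 0.6821, 0.8696, -0.4779], 'tool_pos': [0.4808, 0.229, 0.0774], 'orientation': [-3.1415, 0.0002, 2.1588], 'force': [-0.8581, -2.2223, 4.5324], 'torque': [-0.3355, 0.3434, -0.0186], 'width': 0.0191}
```

Request:
{"api": "step_arm", "payload": {"dp": [[0,0,0],[0,0,-2],[0,0,-4],[0,0,-4],[0,0,-4],[0,0,-4],[0,0,-4]], "angular": [[0,0,0],[0,0,0],[0,0,0],[0,0,0],[0,0,0],[0,0,0],[0,0,0]], "fingers": [0.35,0.35,0.35,0.0,0.0,0.0,0.0], "force": 40}}

```text
time_s: 11.7
tool_pos: [0.4808, 0.2291, 0.0817]
orientation: [-3.141, 0.0, 2.159]
force: [-2.1, -0.9, 6.2]
width: 0.013
```

```bash
python3 st.py
```

```text
{'time_s': 11.7, 'qpos': [0.2069, 0.6544, -0.9088, 1.9479, 0.6752, 0.8765, -0.4732], 'tool_pos': [0.4808, 0.2291, 0.0817], 'orientation': [-3.1415, 0.0003, 2.1587], 'force': [-2.1265, -0.9468, 6.1823], 'torque': [-0.1775, 0.36, -0.019], 'width': 0.013}
```

Request:
{"api": "step_arm", "payload": {"dp": [[0,0,0.1],[0,0,0.4],[0,0,0.7],[0,0,1.0],[0,0,1.3],[0,0,1.6],[0,0,1.8],[0,0,1.8]], "angular": [[0,0,0.04],[0,0,0.14],[0,0,0.24],[0,0,0.34],[0,0,0.44],[0,0,0.54],[0,0,0.6],[0,0,0.6]], "fingers": [0,0,0,0,0,0,0,0]}}

```text
time_s: 12.5
tool_pos: [0.4817, 0.2294, 0.08]
orientation: [3.14, -0.0, 1.558]
force: [1.0, 0.4, 2.6]
width: 0.0129
```

```bash
python3 st.py
```

```text
{'time_s': 12.5, 'qpos': [0.1117, 0.5981, -0.7715, 1.9506, 0.5678, 0.8199, -0.9875], 'tool_pos': [0.4817, 0.2294, 0.08], 'orientation': [3.1397, -0.0004, 1.5583], 'force': [0.9531, 0.4089, 2.5642], 'torque': [-0.0433, -0.3444, -0.0321], 'width': 0.0129}
```

Request:
{"api": "step_arm", "payload": {"dp": [[0,0,0.3],[0,0,0.6]], "angular": [[0,0,0.1],[0,0,0.2]], "fingers": [0,0]}}

```text
time_s: 12.7
tool_pos: [0.4821, 0.2293, 0.0794]
orientation: [3.14, -0.001, 1.357]
force: [3.1, -0.4, 2.3]
width: 0.013
```

```bash
cat > tq.py <<'E'
from bench import sensors
import numpy as np
s=sensors.read_state();print(s['time_s'],'yaw %.4f'%s['orientation'][2],'z %.4f'%s['tool_pos'][2],'F',np.round(s['force'],2),'T',np.round(s['torque'],4),'q7 %.2f jt7 %.3f'%(s['qpos'][6],s['joint_torque'][6]),s['width'])
E
python3 tq.py
```

```text
12.7 yaw 1.3566 z 0.0794 F [ 3.14 -0.38  2.31] T [-0.0454 -0.536   0.0033] q7 -1.16 jt7 1.168 0.01298489509910471
```

Request:
{"api": "step_arm", "payload": {"dp": [[0,0,0.3],[0,0,0.3]], "angular": [[0,0,0.1],[0,0,0.1]], "fingers": [0,0]}}

```text
time_s: 12.9
tool_pos: [0.4822, 0.2293, 0.0791]
orientation: [3.139, -0.001, 1.259]
force: [3.7, -0.4, 1.4]
width: 0.013
```

```bash
python3 tq.py
```

```text
12.9 yaw 1.2593 z 0.0791 F [ 3.65 -0.4   1.36] T [-0.011  -0.7712 -0.0274] q7 -1.24 jt7 -0.859 0.012950315700212987
```

Request:
{"api": "step_arm", "payload": {"dp": [[0,0,0.3],[0,0,0.3]], "angular": [[0,0,0.1],[0,0,0.1]], "fingers": [0,0]}}

```text
time_s: 13.1
tool_pos: [0.4824, 0.2293, 0.0788]
orientation: [3.139, -0.002, 1.161]
force: [5.4, -0.3, 1.5]
width: 0.0132
```

```bash
python3 tq.py
```

```text
13.1 yaw 1.1608 z 0.0788 F [ 5.35 -0.29  1.55] T [-0.0771 -1.1144 -0.0121] q7 -1.33 jt7 -0.784 0.013166065892256384
```

Request:
{"api": "step_arm", "payload": {"dp": [[0,0,0.3],[0,0,0.3]], "angular": [[0,0,0.1],[0,0,0.1]], "fingers": [0,0]}}

```text
time_s: 13.3
tool_pos: [0.4826, 0.2292, 0.0786]
orientation: [3.139, -0.002, 1.061]
force: [5.4, -0.2, 2.6]
width: 0.0128
```

```bash
python3 tq.py
```

```text
13.3 yaw 1.0609 z 0.0786 F [ 5.45 -0.22  2.56] T [-0.1154 -1.2022 -0.0508] q7 -1.41 jt7 -0.688 0.012766177881334564
```

Request:
{"api": "step_arm", "payload": {"dp": [[0,0,0.3],[0,0,0.3]], "angular": [[0,0,0.1],[0,0,0.1]], "fingers": [0,0]}}

```text
time_s: 13.5
tool_pos: [0.4827, 0.2291, 0.0782]
orientation: [3.14, -0.002, 0.961]
force: [7.4, -0.4, 0.5]
width: 0.0132
```

```bash
python3 tq.py
```

```text
13.5 yaw 0.9608 z 0.0782 F [ 7.41 -0.43  0.54] T [-0.116  -1.2669 -0.0068] q7 -1.50 jt7 -0.688 0.013152290521614866
```

Request:
{"api": "step_arm", "payload": {"dp": [[0,0,0],[0,0,0],[0,0,0],[0,0,-10],[0,0,-30],[0,0,-50],[0,0,-50],[0,0,-50]], "angular": [[0,0,0],[0,0,0],[0,0,0],[0,0,0],[0,0,0],[0,0,-0.1],[0,0,-0.2],[0,0,-0.3]], "fingers": [0.3,0.5,0.5,0.5,0.5,0.5,0.5,0.5]}}

```text
time_s: 14.3
tool_pos: [0.4812, 0.2294, 0.1292]
orientation: [3.14, -0.001, 1.264]
force: [0.3, 0.0, -0.2]
width: 0.0426
```

Request:
{"api": "step_arm", "payload": {"dp": [[0,0,0],[0,0,0],[0,0,0],[0,0,0],[0,0,0],[0,0,0],[0,0,0],[0,0,0],[0,0,0],[0,0,0],[0,0,0],[0,0,0]], "angular": [[0,0,-0.15],[0,0,-0.3],[0,0,-0.45],[0,0,-0.6],[0,0,-0.75],[0,0,-0.9],[0,0,-1.05],[0,0,-1.2],[0,0,-1.35],[0,0,-1.5],[0,0,-1.65],[0,0,-1.65]], "fingers": [0.5,0.5,0.5,0.5,0.5,0.5,0.5,0.5,0.5,0.5,0.5,0.5]}}

```text
time_s: 15.5
tool_pos: [0.4807, 0.229, 0.128]
orientation: [3.142, -0.001, 2.911]
force: [-0.2, -0.0, 0.0]
width: 0.0429
```

Request:
{"api": "step_arm", "payload": {"dp": [[0,0,0],[0,0,0],[0,0,0],[0,0,0],[0,0,0],[0,0,0],[0,0,0],[0,0,0],[0,0,0],[0,0,0]], "angular": [[0,0,-0.15],[0,0,-0.3],[0,0,-0.45],[0,0,-0.6],[0,0,-0.75],[0,0,-0.9],[0,0,-1.05],[0,0,-1.19],[0,0,-1.19],[0,0,-1.19]], "fingers": [0.5,0.5,0.5,0.5,0.5,0.5,0.5,0.5,0.5,0.5]}}

```text
time_s: 16.5
tool_pos: [0.4808, 0.2291, 0.1278]
orientation: [3.141, -0.0, -2.19]
force: [0.2, 0.3, 1.0]
width: 0.0427
```

```bash
python3 kn.py 8;python3 tq.py
```

```text
[[244, 167, 24, 91, 2039]] ((0.4806897044181824, 0.22667726874351501), (0.05491721257567406, 0.013864790089428425), 54.867042541503906) [0.0952887  0.09739839]
{'time_s': 16.5, 'qpos': [0.4439, 0.8582, -1.339, 1.9176, 0.9241, 1.175, 1.2695], 'tool_pos': [0.4808, 0.2291, 0.1278], 'orientation': [3.1414, -0.0002, -2.19], 'force': [0.2275, 0.3443, 1.0018], 'torque': [-0.0278, 0.0105, -0.0282]}
knob in tool mm [ 1.98638749e+00 -1.31332216e+00  2.14281527e-04]
16.55 yaw -2.1892 z 0.1278 F [0.16 0.33 0.71] T [-0.013  -0.0095  0.0415] q7 1.27 jt7 -0.002 0.04307692789665412
```

View pics/wrist8.png

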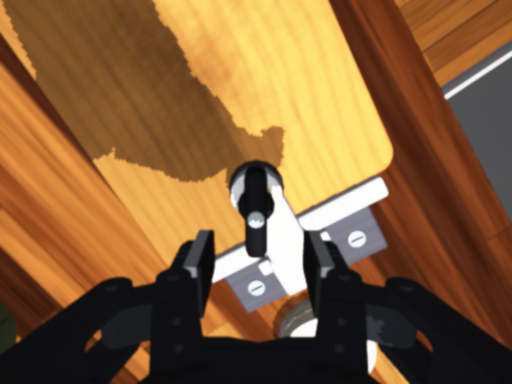

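Request:
{"api": "step_arm", "payload": {"dp": [[1,-2.2,15],[1,-2.2,30],[1,-2.2,40],[1,-2.2,46],[1,-2.2,49],[1,-2.2,49],[1,-2.2,49],[1,-2.2,49],[1,-2.2,49],[1,-2.2,49],[1,-2.2,49]], "angular": [[0,0,0],[0,0,0],[0,0,0],[0,0,0],[0,0,0],[0,0,0],[0,0,0],[0,0,0],[0,0,0],[0,0,0],[0,0,0]], "fingers": [0.5,0.5,0.5,0.5,0.5,0.5,0.2,0,0,0,0], "force": 40}}

```text
time_s: 17.65
tool_pos: [0.4819, 0.2276, 0.0792]
orientation: [3.141, 0.001, -2.184]
force: [-3.4, 1.9, 5.0]
width: 0.0134
```

```bash
cat > av.py <<'E'
import sys
from bench import sensors,imaging
import numpy as np
L=[]
for i in range(int(sys.argv[1])):
    s=sensors.read_state();L.append(np.r_[s['torque'],s['force'],s['orientation'][2],s['tool_pos']])
    imaging.grab_frame('wrist')
s=sensors.read_state();L.append(np.r_[s['torque'],s['force'],s['orientation'][2],s['tool_pos']])
L=np.array(L);m=L.mean(0)
print('t %.2f'%s['time_s'],'Tz %.4f'%m[2],L[:,2].round(3).tolist(),'F',m[3:6].round(2),'yaw %.4f'%m[6],'pos',m[7:].round(4),'q7 %.2f w %.4f'%(s['qpos'][6],s['width']))
E
python3 av.py 10
```

```text
t 18.15 Tz -0.0210 [-0.033, -0.04, -0.099, 0.021, -0.009, -0.021, -0.017, -0.02, -0.013, 0.023, -0.022] F [-2.87  0.92  5.2 ] yaw -2.1839 pos [0.4819 0.2276 0.0792] q7 1.24 w 0.0128
```

Request:
{"api": "step_arm", "payload": {"dp": [[0,0,0.2],[0,0,0.3]], "angular": [[0,0,0.05],[0,0,0.1]], "fingers": [0,0]}}

```text
time_s: 18.35
tool_pos: [0.4819, 0.2277, 0.0789]
orientation: [3.141, 0.001, -2.286]
force: [-2.7, 1.6, 5.1]
width: 0.0128
```

```bash
python3 av.py 5
```

```text
t 18.60 Tz -0.0297 [0.025, -0.033, -0.017, -0.059, -0.056, -0.038] F [-2.89  1.53  5.34] yaw -2.2852 pos [0.4819 0.2276 0.0789] q7 1.14 w 0.0130
```

Request:
{"api": "step_arm", "payload": {"dp": [[0,0,0.2],[0,0,0.3]], "angular": [[0,0,0.05],[0,0,0.1]], "fingers": [0,0]}}

```text
time_s: 18.8
tool_pos: [0.4819, 0.2276, 0.0786]
orientation: [3.141, 0.001, -2.386]
force: [-3.6, 1.8, 5.3]
width: 0.013
```

```bash
python3 av.py 5
```

```text
t 19.05 Tz -0.0241 [0.004, -0.058, -0.049, 0.015, 0.008, -0.065] F [-3.22  1.65  5.34] yaw -2.3851 pos [0.4819 0.2276 0.0786] q7 1.05 w 0.0129
```

Request:
{"api": "step_arm", "payload": {"dp": [[0,0,0.2],[0,0,0.3]], "angular": [[0,0,0.05],[0,0,0.1]], "fingers": [0,0]}}

```text
time_s: 19.25
tool_pos: [0.482, 0.2276, 0.0783]
orientation: [3.141, 0.001, -2.486]
force: [-3.6, 1.3, 5.1]
width: 0.0127
```

```bash
python3 av.py 5
```

```text
t 19.50 Tz -0.0433 [-0.012, -0.088, -0.079, -0.023, -0.058, -0.0] F [-3.11  1.42  5.32] yaw -2.4851 pos [0.4819 0.2276 0.0783] q7 0.96 w 0.0129
```

Request:
{"api": "step_arm", "payload": {"dp": [[0,0,0.2],[0,0,0.3]], "angular": [[0,0,0.05],[0,0,0.1]], "fingers": [0,0]}}

```text
time_s: 19.7
tool_pos: [0.4819, 0.2276, 0.078]
orientation: [3.141, 0.0, -2.586]
force: [-2.7, 1.2, 6.0]
width: 0.0133
```

```bash
python3 av.py 5
```

```text
t 19.95 Tz -0.0352 [0.011, -0.055, -0.05, -0.049, -0.005, -0.062] F [-2.87  1.37  5.55] yaw -2.5851 pos [0.4819 0.2276 0.078 ] q7 0.87 w 0.0130
```

Request:
{"api": "step_arm", "payload": {"dp": [[0,0,0.2],[0,0,0.3]], "angular": [[0,0,0.05],[0,0,0.1]], "fingers": [0,0]}}

```text
time_s: 20.15
tool_pos: [0.4819, 0.2276, 0.0777]
orientation: [3.141, 0.0, -2.686]
force: [-3.8, 0.5, 5.5]
width: 0.0129
```

```bash
python3 av.py 5
```

```text
t 20.40 Tz -0.0530 [-0.009, -0.09, -0.116, -0.054, -0.016, -0.033] F [-3.29  1.48  5.57] yaw -2.6851 pos [0.4819 0.2276 0.0777] q7 0.78 w 0.0129
```

Request:
{"api": "step_arm", "payload": {"dp": [[0,0,0.2],[0,0,0.3]], "angular": [[0,0,0.05],[0,0,0.1]], "fingers": [0,0]}}

```text
time_s: 20.6
tool_pos: [0.4819, 0.2276, 0.0775]
orientation: [3.141, 0.0, -2.786]
force: [-2.6, 0.5, 7.9]
width: 0.0132
```

```bash
python3 av.py 5
```

```text
t 20.85 Tz -0.0749 [0.024, -0.065, -0.109, -0.109, -0.128, -0.062] F [-3.05  1.14  6.52] yaw -2.7852 pos [0.4819 0.2276 0.0775] q7 0.69 w 0.0129
```

Request:
{"api": "step_arm", "payload": {"dp": [[0,0,0.2]], "angular": [[0,0,0.05]], "fingers": [0]}}

```text
time_s: 20.95
tool_pos: [0.4819, 0.2276, 0.0774]
orientation: [3.141, 0.0, -2.834]
force: [-3.6, 0.4, 9.5]
width: 0.0135
```

```bash
python3 av.py 7
```

```text
t 21.30 Tz -0.0768 [0.094, -0.065, -0.12, -0.154, -0.066, -0.076, -0.13, -0.098] F [-3.7   0.82  7.73] yaw -2.8346 pos [0.4819 0.2276 0.0774] q7 0.65 w 0.0127
```

Request:
{"api": "step_arm", "payload": {"dp": [[0,0,0.1]], "angular": [[0,0,0.05]], "fingers": [0]}}

```text
time_s: 21.4
tool_pos: [0.4819, 0.2276, 0.0773]
orientation: [3.141, 0.0, -2.884]
force: [-3.4, 1.1, 7.9]
width: 0.0126
```

```bash
python3 av.py 7
```

```text
t 21.75 Tz -0.0828 [0.144, -0.049, -0.13, -0.138, -0.116, -0.135, -0.131, -0.108] F [-3.47  0.89  7.62] yaw -2.8846 pos [0.4819 0.2276 0.0773] q7 0.60 w 0.0129
```

Torque while moving rose from about 0.01 N m to 0.09–0.14 N m between 1.75 and 1.9 rad, so the bite is at yaw of about −2.73. I'll continue to roughly −3.50.

Request:
{"api": "step_arm", "payload": {"dp": [[0,0,0.2],[0,0,0.3],[0,0,0.5],[0,0,0.6]], "angular": [[0,0,0.05],[0,0,0.1],[0,0,0.15],[0,0,0.2]], "fingers": [0,0,0,0]}}

```text
time_s: 22.15
tool_pos: [0.4819, 0.2275, 0.0767]
orientation: [3.142, 0.001, -3.085]
force: [-4.7, 0.3, 8.2]
width: 0.0131
```

```bash
python3 tq.py
```

```text
22.15 yaw -3.0852 z 0.0767 F [-4.73  0.33  8.19] T [0.0034 0.7192 0.2269] q7 0.42 jt7 0.422 0.0131098257612853
```

Request:
{"api": "step_arm", "payload": {"dp": [[0,0,0.2],[0,0,0.3],[0,0,0.5],[0,0,0.6]], "angular": [[0,0,0.05],[0,0,0.1],[0,0,0.15],[0,0,0.2]], "fingers": [0,0,0,0]}}

```text
time_s: 22.55
tool_pos: [0.4819, 0.2275, 0.0762]
orientation: [3.142, 0.001, 2.998]
force: [-3.7, 0.3, 9.4]
width: 0.0129
```

```bash
python3 tq.py
```

```text
22.55 yaw 2.9981 z 0.0762 F [-3.7   0.28  9.45] T [-0.0337  0.7994  0.1796] q7 0.25 jt7 0.398 0.012895727915619281
```

Request:
{"api": "step_arm", "payload": {"dp": [[0,0,0.2],[0,0,0.3],[0,0,0.5],[0,0,0.6]], "angular": [[0,0,0.05],[0,0,0.1],[0,0,0.15],[0,0,0.2]], "fingers": [0,0,0,0]}}

```text
time_s: 22.95
tool_pos: [0.4819, 0.2275, 0.0756]
orientation: [3.142, 0.001, 2.798]
force: [-3.9, -0.2, 8.3]
width: 0.0132
```

```bash
python3 av.py 4
```

```text
t 23.15 Tz -0.0310 [0.194, -0.05, -0.107, -0.12, -0.072] F [-3.94  0.08  8.45] yaw 2.7980 pos [0.4819 0.2275 0.0756] q7 0.07 w 0.0127
```

Request:
{"api": "step_arm", "payload": {"dp": [[0,0,0],[0,0,0],[0,0,0],[0,0,-10],[0,0,-30],[0,0,-70],[0,0,-110],[0,0,-120],[0,0,-120]], "angular": [[0,0,0],[0,0,0],[0,0,0],[0,0,0],[0,0,0],[0,0,0],[0,0,0],[0,0,0],[0,0,0]], "fingers": [0.2,0.5,0.5,0.5,0.5,0.5,0.5,0.5,0.5]}}

```text
time_s: 24.05
tool_pos: [0.4833, 0.2275, 0.1968]
orientation: [3.14, 0.003, 2.798]
force: [0.7, 0.5, 0.1]
width: 0.0427
```

```bash
python3 kn.py 9; python3 bd.py 9
```

```text
[[249, 147, 18, 67, 1085]] ((0.48031288385391235, 0.22803083062171936), (0.013945069164037704, 0.05490688979625702), 70.36012268066406) [0.09160756 0.09368024]
{'time_s': 24.05, 'qpos': [0.4137, 0.5954, -1.2054, 1.8644, 0.6226, 1.1221, 0.2036], 'tool_pos': [0.4833, 0.2275, 0.1968], 'orientation': [3.1395, 0.0033, 2.7984], 'force': [0.7293, 0.45, 0.0855], 'torque': [0.0236, 0.0535, -0.0071]}
knob in tool mm [ 2.93633487 -0.52730889 -0.01067366]
top size [0.125 0.038] centre in clamp [ 0.0861 -0.0781] yaw rel [-0.002 -0.002] [[0.105, -0.1406], [0.067, -0.1406], [0.1052, -0.0156], [0.0672, -0.0156]]
side size [0.3195 0.1242] centre in clamp [-0.0465 -0.1611] yaw rel [-0.0021 -0.0021] [[0.0152, -0.321], [-0.1089, -0.3208], [0.0159, -0.0015], [-0.1083, -0.0012]]
24.2 [0.4815 0.226  0.1935] [-0.48 -0.18 -0.75] [-0.017 -0.018  0.046]
```

View pics/wrist9.png

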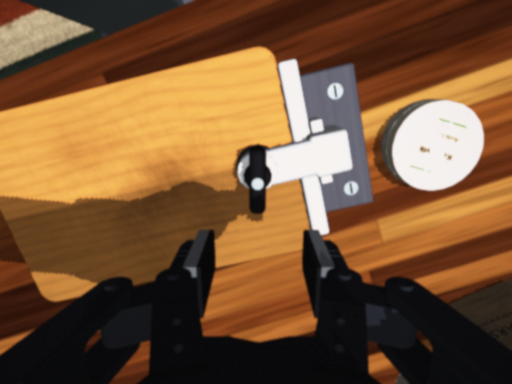

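View pics/top9.png

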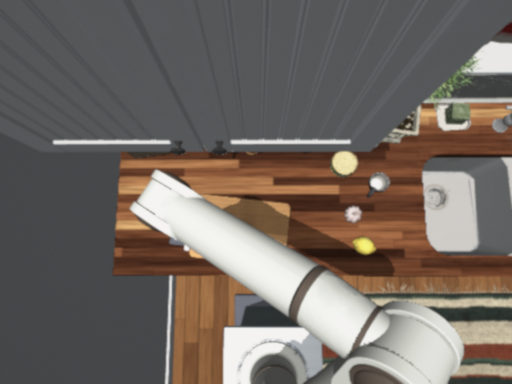

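```bash
python3 av.py 6; python3 -c "
from bench import hand_in
print(hand_in())"
```

```text
t 24.50 Tz 0.0078 [0.046, 0.03, -0.028, 0.005, 0.039, -0.002, -0.036] F [-0.1   0.11 -0.37] yaw 2.7989 pos [0.4814 0.2265 0.1936] q7 0.20 w 0.0428
the job is handed in; nothing more can be done
None
```

The board is pushed flush against the stop and clamped. I handed the job in at about 24.5 s, and no verdict was reported.

- **Board:** I pushed its right edge with the open fingers until it stalled against the stop, with a measured push of up to about 18 N. After I released it, its short edge read 1 to 2 mm from my estimate of the stop face, with a skew of about 0.002 rad. That check comes from the side camera with the board partly hidden; the top camera's view was blocked by the arm at the end. With the board fully in view right after the push, the top camera put it 2 mm from the clamp's middle.
- **Clamp:** The knob needed one regrasp partway. Torque while turning rose from about 0.01 to 0.09–0.14 N m between 1.8 and 1.9 rad of turn. I put the bite at about 1.75 rad and stopped about 0.75 rad past it, at about 0.19 N m. The picture after release shows the knob turned 2.5 rad in all and staying where I left it.
- **Surroundings:** In the last top picture the lemon, garlic, cup and tuna tin stand where they were at the start. The salve tin is hidden in that view; the wrist picture shows it upright beside the clamp, but I did not measure its position. The gripper was open about 100 mm above the knob, touching nothing.

**Unsure or disagreeing:**
- The torque signal was noisy (about ±0.03 N m) and turned slightly negative whenever the hand stood still. I used the readings taken while turning, so the bite angle is good to about ±0.06 rad.
- The foot's force on the board cannot be read directly. I expect about 17 N from the angle.
- The wrist camera and the fixed cameras disagreed by about 3 mm on the knob's position.

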